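Load the label unwind spindle past its drop keeper

ROBOT

A 6-joint arm with a two-finger parallel gripper is mounted at the origin on a cart in front of the work surface, level with it; the furniture and walls round the work are solid. World frame = base frame: x ahead of the robot, y to its left, z up, the work surface at z = 0. Lengths are in mm, angles in rad, forces in N, time in s.
With the tool pointing down it reaches from about 275 to 750 mm from the base axis. Payload 10.2 kg.
Tool frame: the origin (TCP) lies at the very end of the fingers, on their centre line; the grasp point (between the pads) lies 19 mm behind it; z points along the fingers, y is the line along which they close (so a half turn about z gives the same grasp; the last joint's range is limited). The gripper opens to 85 mm and grips with 20 to 120 N. Pads are 22 mm wide; open, the fingers measure 114 mm over their backs; the gripper's body (76 mm by 85 mm) begins 54 mm behind the grasp point. The pads swing forward as they close: fully open they stand 13 mm farther back than shut.
Start: joints at [-1.525, 0.313, 1.498, -0, 1.331, -0.223], TCP at [139.413, -506.157, 231.294] pointing down, gripper open.
Joint ranges: [-2.94, 2.94], [-0.97, 2.17], [0.19, 2.56], [-1.23, 4.37], [0.02, 3.11], [-2.88, 2.88]. Speed limits (rad/s): [2.39, 2.39, 3.01, 3.14, 3.14, 3.14].

INTERFACE

Orientations are given as a unit quaternion [w, x, y, z].
In Python, from rig import * gives the robot as it stands. The module is installed in compiled form; this text tells all that it offers.
- The arm moves only by the shell command python3 -m crank 'ROWS' [FORCE]. ROWS is JSON, a list that holds one entry, the list of rows, each a list of 7 numbers: the shift along the tool's x, y, z in units of 25 mm (1.0 is 25 mm), then the turn, a rotation vector about the tool's x, y, z in units of 8 degrees (1.0 is 8 degrees), then the finger opening in mm, from 0 to 85.4. A call has exactly 8 rows; each row shifts and turns the commanded pose from where the row before left it, along the tool's axes as they then stand; what a row does not reach is not made up. A row lasts 1/10 s, in which the tool goes at most 50 mm and 8.59 degrees, less where a joint would pass 70% of its speed; a pose out of reach is approached as far as the arm can. A call is refused whole if a number of a shift passes 1 or a number of a turn 1, either way. A call with a gripper value outside its range is refused whole. The fingers move at their own pace and stop on an object; FORCE is the grip in N (left out, the last holds). Time passes only in rows, so rows that do not move let the fingers close, or fill a call up. It gives the time, the measured TCP pose, the force, the opening and the grip force at its end, in the units of the state.
- sense(): the state, without advancing time (a new reading comes with each control period).
- capture(name): name is "side" or "top" or "wrist"; returns the picture (384x512x3 uint8, blue, green, red); there is no depth.
- camera_model(name): a dict with "fx", "fy", "cx", "cy" (pixels), "world_from_camera" (4x4, takes a point from camera to world coordinates); the wrist camera has in their place "T_tool_cam" (4x4, takes a point from camera to tool coordinates, whose origin is the TCP and whose axes are the flange's). Camera axes: x right, y up, looking along -z (the intrinsics and any distortion apply to the point x, -y, -z); pixel columns grow to the right and rows downward; lengths in mm; the calibration is good to about 2 mm. A picture is of the moment at which its call begins: read the wrist's pose just before it. camera_model takes no time and is no camera call.
- finish_job(): hands the job in; it is judged then, once.
The state is a dict: "time_s": time; "joints": joint angles; "dq": joint speeds; "tau": joint torques, N m; "eef_pos": TCP position; "ee_rot": TCP orientation; "force": force on the tool from outside, world axes, zero at the start; "wrist_torque": the same for the moment, N m; "grip_width": opening from 0.0 (shut) to 1.0 (fully open); "grip_force": force on a finger pad.
Only numpy, scipy, OpenCV 4.12 (cv2) and the standard library are available. Lean on these libraries where they do the work, as an engineer would, in place of code of your own. Each camera call takes 0.05 s, during which the arm holds its last target. There are 200 camera calls.

TASK

Load the label roll from the black cradle onto the spindle of the unwind stand: slide it on so that it swings the hanging red keeper up out of the way, and press it gently back against the sprung brake hub until the keeper has dropped down again in front of it. Then prove the lock: with the roll still in hand, pull it straight back towards the spindle's free end against the keeper, with a steady net pull of about 10 N for a second, before you let go and leave it hanging there. Push and pull with care, a hard shove would bend the keeper or crush the core, and leave the other things on the bench alone.

Things in the scene. Friction and masses are not known exactly. Their poses are not given: they have to be found in the camera images.
- label_roll: Blank label roll, white, cream end faces, brown core: 107 mm across, 56 mm wide between flat ends, bore 40 mm (2.5 mm play all round on the spindle), 0.25 to 0.43 kg. Origin at its middle (66 mm above the bench at the start), x along the bore, level; ends alike, any turn about x. Grip from above across its two ends, fingertips 27 mm or more above its axis to clear hub and post.
- cradle: Fixed black vee cradle, 50 x 128 mm, 41 mm high, in which the roll stands on its rim. Origin under its centre; x along the roll's axis.
- stand: Fixed grey unwind stand: base 190 x 120 x 10 mm, post 43 mm wide, 147 mm high, its front face at stand x +70 mm; a level polished steel spindle, 35 mm thick, is clamped in it, axis 125 mm above the bench over stand y = 0. Origin on the bench; -x points along the spindle to its free end, z up. Nothing here but a roll reaches over 23 mm above the spindle's axis.
- spindle_nominal (a point): Point on the spindle's axis (stand x -29 mm, axes as the stand). In its clamp the spindle stands up to 8 mm further in or out each time, with hub and keeper; this is not measured and must be felt. Set at nominal, a locked roll's middle is here and the spindle's tip 40 mm out, its last 6 mm tapered. Behind the roll a black brake hub, 45 mm across, slides on the spindle and bears on the core's end.
- keeper (a joint): Angle of the red keeper, a steel bar hinged 9 mm from the tip, hanging 27 mm below the axis. 0: hangs down, shut, stopped outwards; swings only inwards and up (1.4). A roll pushed on lifts it to 0.6 or so; it drops when the roll is 15 to 25 mm past its locked place. Hub spring: 2 N at first, 2.5 N with the roll locked, 4.5 N where the keeper drops, hard stop at 5 N, 27 mm past the locked place.
- cleaner: Brown bottle with a white cap, 46 mm wide, 85 mm high, standing in the middle between cradle and stand; a bystander. Origin under its centre.
- glue_stick: White glue stick with green and yellow bands, 26 mm wide, 93 mm high, standing between cradle and stand; a bystander. Origin under its centre.
- tape_measure: Yellow tape measure, 30 x 72 x 64 mm, behind the others; a bystander. Origin under its centre.

How it is judged (in metres and radians):
On the way, in this order (a step that is already met when the one before it is completed fails the run):
1. the roll, on the spindle, has swung the keeper up (y of label_roll in the frame of stand between -0.008 and 0.008 m and height (world z) of label_roll between 0.116 and 0.133 m and angle between the x axis of label_roll and the x axis of stand, either way round below 0.15 rad and value of joint keeper above 0.45 rad), for 0.1 s.
2. the keeper hangs down again in front of the roll (y of label_roll in the frame of stand between -0.008 and 0.008 m and height (world z) of label_roll between 0.116 and 0.133 m and angle between the x axis of label_roll and the x axis of stand, either way round below 0.15 rad and x of label_roll in the frame of spindle_nominal between -0.012 and 0.037 m and value of joint keeper below 0.12 rad), for 0.15 s.
3. the gripped roll is pulled back against the hanging keeper (9 N or more between roll and keeper, 2.5 N of it from the hub's spring) (all of step 2 and x of label_roll in the frame of spindle_nominal below 0.012 m and contact force between label_roll and keeper above 9 N and contact force between the fingers and label_roll above 1 N), for 0.4 s.
At the end, for the whole second after the job is handed in: The roll hangs still on the spindle between brake hub and keeper (its middle within 9 mm of the axis and, along it, within 12 mm of spindle_nominal), square to it within 0.15 rad, and the keeper hangs shut in front of it (below 0.12 rad) (all of step 2 and x of label_roll in the frame of spindle_nominal below 0.012 m and linear speed of label_roll below 0.02 m/s and velocity of joint keeper below 0.3 rad/s); the robot touches nothing.
It fails at once if the roll presses on the keeper with more than 22 N (contact force between label_roll and keeper above 22 N).
It fails at once if the roll presses on the brake hub with more than 15 N (contact force between label_roll and brake_hub above 15 N).
It fails at once if a bystander is moved by more than 15 mm or tipped (distance of any of cleaner, glue_stick, tape_measure from where it was at the start of the episode above 0.015 m or angle between any of cleaner, glue_stick, tape_measure's own z axis and vertical above 0.3 rad).
It also fails if it takes over 67 s, if anything falls off the work surface, if the arm or the gripper's body presses on something with over 40 N, if the wrist force passes 120 N, or if a joint passes its speed limit or range.

## Working session

There is one attempt and no reset: what is moved stays moved. The work goes in short steps, Python scripts to look and compute and a shell command to move; the robot and the scene stay as the last step left them, time stands still between calls to the robot, and variables do not carry over. Pictures are saved under pics/ and viewed, at most 10 in all, crops included, and the job is handed in when it is done.

```bash
mkdir -p pics; cat > h.py <<'E'
from rig import *
import numpy as np, cv2
def ray(name,u,v):
    m=camera_model(name); T=np.array(m["world_from_camera"])
    d=np.array([(u-m["cx"])/m["fx"],-(v-m["cy"])/m["fy"],-1.0])
    return T[:3,3],T[:3,:3]@d
def onz(name,u,v,z):
    o,d=ray(name,u,v); return o+d*(z-o[2])/d[2]
def proj(name,p):
    m=camera_model(name); T=np.linalg.inv(np.array(m["world_from_camera"]))
    q=T[:3,:3]@np.array(p)+T[:3,3]; return m["cx"]+m["fx"]*q[0]/-q[2], m["cy"]+m["fy"]*q[1]/q[2]
E
python3 - <<'E'
from h import *
for n in("top","side"):
    im=capture(n); cv2.imwrite(f"pics/{n}0.png",im); m=camera_model(n); print(n,{k:np.round(v,3).tolist() for k,v in m.items()})
print(sense())
E
```

```text
top {'fx': 482.961, 'fy': 482.961, 'cx': 254.508, 'cy': 194.881, 'world_from_camera': [[-0.076, 0.974, -0.215, 305.072], [-0.997, -0.075, 0.012, 15.044], [-0.005, 0.215, 0.977, 1380.187], [0.0, 0.0, 0.0, 1.0]]}
side {'fx': 460.561, 'fy': 460.561, 'cx': 260.297, 'cy': 189.342, 'world_from_camera': [[1.0, -0.01, -0.001, 573.165], [0.005, 0.605, -0.796, -779.327], [0.009, 0.796, 0.605, 683.72], [0.0, 0.0, 0.0, 1.0]]}
{'time_s': 0.1, 'joints': array([-1.52540446e+00,  3.13400685e-01,  1.49832792e+00, -9.20914886e-06,
        1.33102820e+00, -2.23379731e-01]), 'dq': array([ 0.00051541, -0.00035851, -0.00153567,  0.00084244, -0.00052331,
       -0.00078349]), 'tau': array([ 3.29462557e-03, -4.12895179e+01, -2.60141623e+01, -1.71646288e-04,
        2.94969977e-03,  2.20536336e-06]), 'eef_pos': array([ 139.39817196, -505.92228621,  230.80140683]), 'ee_rot': array([-5.80170218e-04,  9.90983495e-01,  1.33982736e-01,  4.72783859e-05]), 'force': array([-0.32566296,  0.05067496,  0.19398264]), 'wrist_torque': array([-0.03544005, -0.01716194,  0.04051607]), 'grip_force': 0.0, 'grip_width': 1.00348467053799}
```

View pics/top0.png

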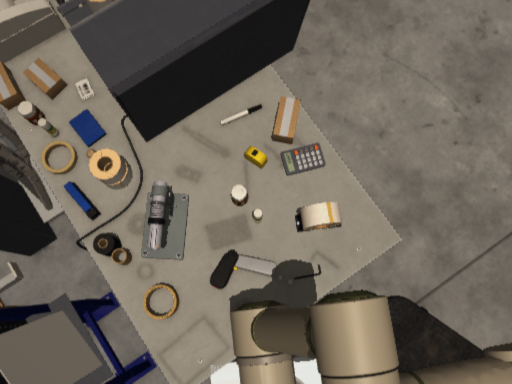

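View pics/side0.png

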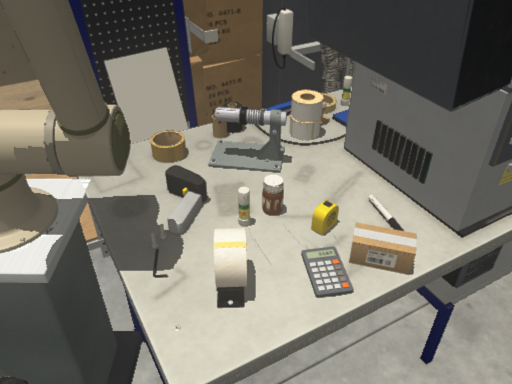

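The top picture shows the stand at about (165,225), with its spindle pointing down the image. The roll and cradle are at (320,215), the cleaner at (239,195), the glue stick at (258,214) and the tape measure at (256,156). In the side view the roll is at (230,260) and the spindle runs from (220,113) to the post at (275,135). I'll enlarge the stand and the roll.

```bash
python3 - <<'E'
from h import *
t=cv2.imread("pics/top0.png"); s=cv2.imread("pics/side0.png")
f=lambda im,x,y,w,h:cv2.resize(im[y:y+h,x:x+w],(400,300),interpolation=cv2.INTER_CUBIC)
o=np.vstack([np.hstack([f(t,120,170,100,75+20)if 0 else f(t,115,175,120,90),f(t,275,180,80,60)]),np.hstack([f(s,195,85,120,90),f(s,165,215,120,90)])])
cv2.imwrite("pics/crop.png",o)
E
```

```text
(no output)
```

View pics/crop.png

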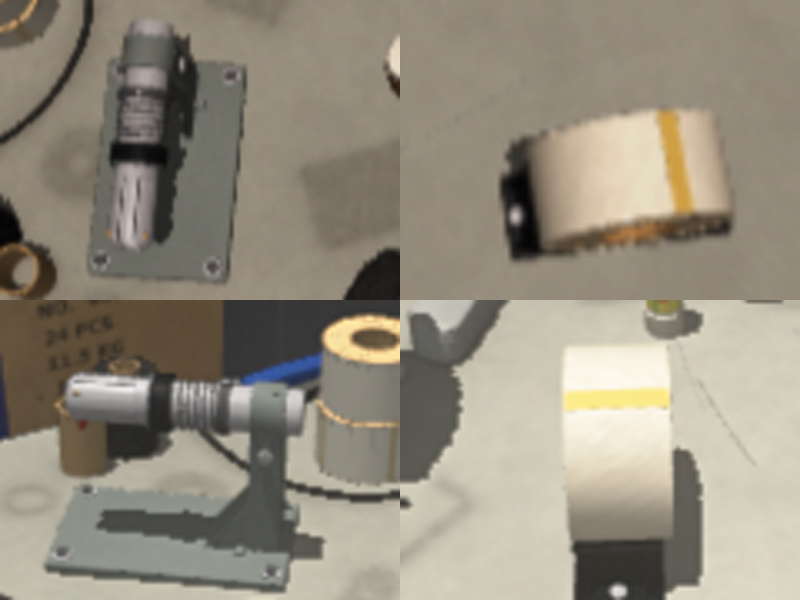

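The crop shows:
- **Spindle:** it points towards the robot, with the base bolts visible and the keeper hidden from this side.
- **Roll:** its axis is nearly along world x, marked by the yellow stripe.

Next I'll work out the numbers.

```bash
cat > m1.py <<'E'
from h import *
k=120/400
T=lambda x,y:(115+x*k,175+y*k)   # top stand crop
R=lambda x,y:(275+(x-400)*.2,180+y*.2)
S=lambda x,y:(195+x*k,85+(y-300)*k)
Q=lambda x,y:(165+(x-400)*k,215+(y-300)*k)
print("base corners z10");C=[onz("top",*T(*p),10) for p in((246,65),(228,282),(88,274))]
for c in C: print(c.round(1))
print("sizes",np.linalg.norm(C[0]-C[1]),np.linalg.norm(C[1]-C[2]), "centre",((C[0]+C[2])/2).round(1))
d=C[0]-C[1]; print("yaw",np.arctan2(d[1],d[0]))
B=[onz("top",*T(*p),12) for p in((231,75),(212,266),(100,261))]
d=B[0]-B[1]; print("bolts centre",((B[0]+B[2])/2).round(1),"yaw",np.arctan2(d[1],d[0]),np.linalg.norm(d),np.linalg.norm(B[1]-B[2]))
# spindle axis in top: centre line at z125
for p in((132,212),(137,165),(148,60)): print("axis",onz("top",*T(*p),125).round(1))
print("spindle tip side", )
for p in((67,398),):  print(S(*p))
# bystanders
for n,p,z in(("cleaner cap",(239,193),85),("glue",(258,213),93),("tape",(256,155),60)): print(n,onz("top",*p,z).round(1))
def hull(name,box,f):
    im=cv2.imread(f"pics/{name}0.png"); x,y,w,h=box; c=cv2.cvtColor(im[y:y+h,x:x+w],cv2.COLOR_BGR2HSV).astype(int)
    m=f(c).astype(np.uint8); n,l,st,ce=cv2.connectedComponentsWithStats(m); i=1+st[1:,4].argmax()
    p=np.argwhere(l==i)[:,::-1]+[x,y]; return p.astype(np.float32)
for nm,box in(("top",(285,190,70,60)),("side",(205,220,50,75))):
    p=hull(nm,box,lambda c:((c[...,0]>14)&(c[...,0]<32)&(c[...,1]>120)&(c[...,2]>120)))
    vx,vy,x0,y0=cv2.fitLine(p,cv2.DIST_L2,0,.01,.01).ravel()
    t=((p-[x0,y0])@[vx,vy]); a=np.array([x0,y0])+t.min()*np.array([vx,vy]); b=np.array([x0,y0])+t.max()*np.array([vx,vy])
    print(nm,"stripe",a,b,len(p)); 
    globals()[nm]=(a,b)
def tri(u,v):
    o1,d1=ray("top",*u);o2,d2=ray("side",*v)
    st=np.linalg.lstsq(np.c_[d1,-d2],o2-o1,rcond=None)[0]; a,b=o1+d1*st[0],o2+d2*st[1]; return (a+b)/2,np.linalg.norm(a-b)
for a in top:
  for b in side: print(a.round(),b.round(),*tri(a,b))
# roll rim top-line edges
for p in((525,140),(535,248),(732,215),(712,110)): print("roll end pts z66..",onz("top",*R(*p),66).round(1),onz("top",*R(*p),119).round(1))
E
python3 m1.py
```

```text
base corners z10
[622.8 189.3  10. ]
[435.9 213.4  10. ]
[451.7 331.6  10. ]
sizes 188.53246840905624 119.28171699451437 centre [537.3 260.4  10. ]
yaw -0.12787510088632398
bolts centre [538.1 261.6  12. ] yaw -0.14210301888202562 165.97261669633252 95.36530863141425
axis [485.2 269.3 125. ]
axis [522.1 264.2 125. ]
axis [606.3 252.7 125. ]
spindle tip side
(215.1, 114.4)
cleaner cap [599.   41.9  85. ]
glue [537.9  -5.7  93. ]
tape [711.7 -13.6  60. ]
top stripe [327.78555 201.85416] [331.57498 222.26457] 71Traceback (most recent call last):
  File "m1.py", line 24, in <module>
    p=hull(nm,box,lambda c:((c[...,0]>14)&(c[...,0]<32)&(c[...,1]>120)&(c[...,2]>120)))
  File "m1.py", line 21, in hull
    m=f(c).astype(np.uint8); n,l,st,ce=cv2.connectedComponentsWithStats(m); i=1+st[1:,4].argmax()
                                                                                ~~~~~~~~~~~~~~~^^
ValueError: attempt to get argmax of an empty sequence
```

```bash
sed -i 's/>120)&(c\[...,2\]/>80)\&(c[...,2]/' m1.py; python3 m1.py | sed -n '/glue/,$p'
```

```text
glue [537.9  -5.7  93. ]
tape [711.7 -13.6  60. ]
top stripe [327.62717 201.69324] [331.62198 222.88274] 94
side stripe [213.9649  244.61035] [245.02086 243.82591] 166
[328. 202.] [214. 245.] [ 520.65088782 -197.32402988  130.27010014] 54.112309622495104
[328. 202.] [245. 244.] [ 548.75008702 -192.87997049  118.09228707] 1.5934232884555941
[332. 223.] [214. 245.] [ 492.81688624 -196.75640249  118.59811201] 1.9551482256710886
[332. 223.] [245. 244.] [ 520.60587626 -194.32348701  111.70890171] 55.56692418761694
roll end pts z66.. [ 547.8 -123.2   66. ] [ 538.  -117.6  119. ]
roll end pts z66.. [ 487.4 -122.8   66. ] [ 480.  -117.3  119. ]
roll end pts z66.. [ 497.3 -232.5   66. ] [ 489.5 -222.6  119. ]
roll end pts z66.. [ 556.7 -228.2   66. ] [ 546.5 -218.4  119. ]
```

Stand centre is (537.5, 261), yaw −0.135. The base measures 188.5 x 119 against 190 x 120, so it fits. The roll is near (520, −178), yaw about 0.07, and its stripe length of 56 fits too. I'm moving over the roll.

```bash
python3 -m crank '[[[1,0,0,0,0,-1,85],[1,0,0,0,0,-1,85],[1,0,0,0,0,-1,85],[1,0,0,0,0,-1,85],[1,0,0,0,0,-1,85],[1,0,0,0,0,-1,85],[1,0,0,0,0,-1,85],[1,0,0,0,0,-1,85]]]'
python3 -m crank '[[[1,0.6,0,0,0,-1,85],[1,1,0,0,0,-0.8,85],[1,1,0,0,0,0,85],[1,1,0,0,0,0,85],[1,1,0,0,0,0,85],[0,1,0,0,0,0,85],[0,1,0,0,0,0,85],[0,0.5,0,0,0,0,85]]]'
python3 - <<'E'
from h import *
im=capture("wrist");cv2.imwrite("pics/w1.png",im);m=camera_model("wrist");print({k:np.round(v,3).tolist() for k,v in m.items()});s=sense();print(s["eef_pos"],s["ee_rot"],s["time_s"])
E
```

```text
time_s: 0.9
eef_pos: [277.9, -374.6, 230.9]
ee_rot: [-0.0, 0.767, 0.641, 0.0]
force: [0.9, 0.3, 0.3]
grip_width: 0.998
grip_force: 0.0
time_s: 1.7
eef_pos: [456.5, -245.4, 230.9]
ee_rot: [-0.0, 0.683, 0.731, 0.0]
force: [-0.2, 0.0, -0.0]
grip_width: 0.996
grip_force: 0.0
{'fx': 335.174, 'fy': 335.174, 'cx': 257.957, 'cy': 191.271, 'T_tool_cam': [[-0.0, 0.945, 0.327, 84.087], [1.0, 0.0, 0.0, 0.171], [-0.0, 0.327, -0.945, -142.217], [0.0, 0.0, 0.0, 1.0]]}
[ 457.10740342 -245.4649924   230.71185299] [-1.96361315e-04  6.82719929e-01  7.30680097e-01  2.37143448e-04] 1.75
```

View pics/w1.png

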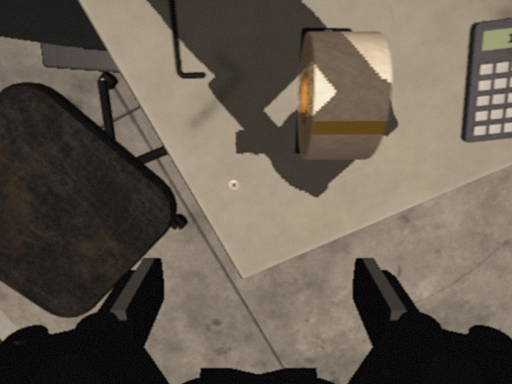

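The wrist view shows the roll between rows 31 and 160. Its stripe runs level from (312,128) to (386,128), and the far cradle edge is at row 30.

```bash
cat >> h.py <<'E'
from scipy.spatial.transform import Rotation as Ro
def wray(s,u,v):
    m=camera_model("wrist");T=np.array(m["T_tool_cam"]);q=s["ee_rot"];R=Ro.from_quat([q[1],q[2],q[3],q[0]]).as_matrix()
    d=np.array([(u-m["cx"])/m["fx"],-(v-m["cy"])/m["fy"],-1.0]);return R@T[:3,3]+s["eef_pos"],R@T[:3,:3]@d
def wonz(s,u,v,z):
    o,d=wray(s,u,v);return o+d*(z-o[2])/d[2]
E
python3 - <<'E'
from h import *
s=sense()
print("stripe",[wonz(s,*p,118.0).round(1) for p in((312,128),(386.5,128))])
print("top right edge",wonz(s,391.5,85,119.5),wonz(s,391.5,70,119.5))
# tangent rays: in the (y,z) plane (axis nearly x)
for (u,v),sg in(((350,160.5),1),((350,30.5),-1)):
    o,d=wray(s,u,v); n=np.array([d[2],-d[1]]);n/=np.linalg.norm(n)
    # line n.(p-o)=0 ; centre z=66: n.(c-o)=+-53.5
    for r in(53.5,-53.5): print((u,v),"cy",o[1]+(r-n[1]*(66-o[2]))/n[0])
q=s["ee_rot"];R=Ro.from_quat([q[1],q[2],q[3],q[0]]).as_matrix();print("tool y yaw",np.arctan2(R[1,1],R[0,1]))
E
```

```text
stripe [array([ 494.9, -196.2,  118. ]), array([ 551. , -192.4,  118. ])]
top right edge [ 548.12597792 -161.55155204  119.5       ] [ 546.1214328  -151.49047219  119.5       ]
(350, 160.5) cy -285.87310906966746
(350, 160.5) cy -176.17466172965595
(350, 30.5) cy -175.09376221772064
(350, 30.5) cy -67.16577587491204
tool y yaw 0.06783890614372529
```

```bash
python3 -m crank '[[[0.9,0.95,0,0,0,0,85],[0.9,0.95,0,0,0,0,85],[0.81,0.87,0.5,0,0,0,85],[0,0,1,0,0,0,85],[0,0,1,0,0,0,85],[0,0,1,0,0,0,85],[0,0,1,0,0,0,85],[0,0,0,0,0,0,85]]]'
python3 - <<'E'
from h import *
cv2.imwrite("pics/w2.png",capture("wrist"));cv2.imwrite("pics/s2.png",capture("side"))
cv2.imwrite("pics/c2.png",np.hstack([cv2.imread("pics/w2.png")[:,:400],cv2.resize(cv2.imread("pics/s2.png")[170:320,150:306],(400,384))]))
E
```

```text
time_s: 2.55
eef_pos: [517.9, -175.7, 115.9]
ee_rot: [-0.003, 0.683, 0.73, -0.001]
force: [-1.1, -1.1, -0.6]
grip_width: 0.992
grip_force: 0.0
```

View pics/c2.png

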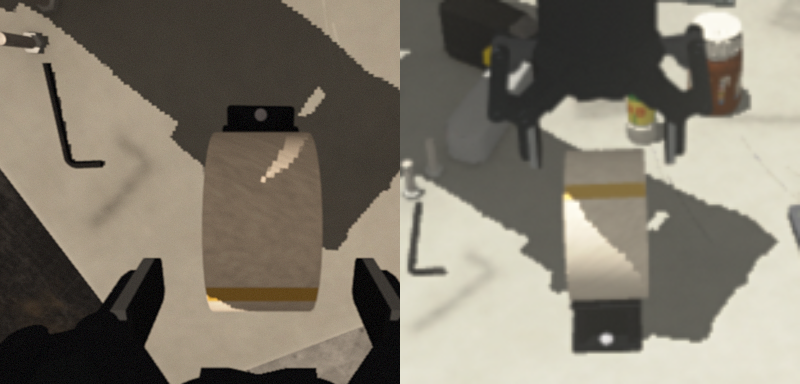

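The roll is centred between the open fingers: its columns run 205–321, against a camera axis at 258, so about 3 mm to the right. I'll correct that, descend and grip.

```bash
python3 -m crank '[[[0,0.13,0.45,0,0,0,85],[0,0,0.45,0,0,0,85],[0,0,0,0,0,0,50],[0,0,0,0,0,0,50],[0,0,0,0,0,0,50],[0,0,0,0,0,0,50],[0,0,0,0,0,0,50],[0,0,0,0,0,0,50]]]' 80
python3 - <<'E'
from h import *
s=sense();print(s["eef_pos"],s["force"],s["grip_width"]*85.4,s["grip_force"])
E
```

```text
time_s: 3.45
eef_pos: [523.0, -176.2, 96.9]
ee_rot: [0.0, 0.683, 0.73, -0.0]
force: [-4.5, 1.7, 6.1]
grip_width: 0.639
grip_force: 84.8
[ 523.0267146  -176.17389882   96.9060374 ] [-4.52182239  1.65530579  6.1027789 ] 54.56153645445677 84.78475481271744
```

```bash
python3 -m crank '[[[0,0,-0.4,0,0,0,50],[0,0,-0.6,0,0,0,50],[0,0,-0.8,0,0,0,50],[0,0,-0.8,0,0,0,50],[0,0,-0.8,0,0,0,50],[0,0,-0.8,0,0,0,50],[0,0,-0.5,0,0,0.5,50],[0,0,0,0,0,0.95,50]]]'
python3 - <<'E'
from h import *
capture("top");s=sense();print(s["eef_pos"],s["force"],s["grip_width"]*85.4,s["grip_force"],s["wrist_torque"])
q=s["ee_rot"];R=Ro.from_quat([q[1],q[2],q[3],q[0]]).as_matrix();yaw=np.arctan2(R[1,1],R[0,1]);print(yaw,s["joints"])
C=np.array([537.5,261.]);y=-.135;t=C-120*np.array([np.cos(y),np.sin(y)]);d=t-s["eef_pos"][:2];print(t,(R[:2,0]@d)/25,(R[:2,1]@d)/25)
E
```

```text
time_s: 4.25
eef_pos: [523.7, -176.4, 215.9]
ee_rot: [0.002, 0.755, 0.656, 0.001]
force: [-1.1, -0.3, -4.3]
grip_width: 0.636
grip_force: 85.1
[ 523.36811376 -176.20348043  214.83569153] [-0.43456503 -0.46827776 -4.53454231] 54.219869914947445 85.08568078279495 [-0.00162697  0.0040013  -0.0287519 ]
-0.14761809202626408 [-5.37040965e-01  3.84376407e-01  1.44150758e+00  2.19686588e-04
  1.31390342e+00 -3.89478070e-01]
[418.59184026 277.15083732] 17.32051109281144 -6.81267990098025
```

```bash
python3 -m crank '[[[0.5,-0.5,0,0,0,0,50],[0.8,-0.5,0,0,0,0,50],[1,-0.5,0,0,0,0,50],[1,-0.5,0,0,0,0,50],[1,-0.5,0,0,0,0,50],[1,-0.5,0,0,0,0,50],[1,-0.4,0,0,0,0,50],[1,-0.4,0,0,0,0,50]]]'
python3 -m crank '[[[1,-0.4,0,0,0,0,50],[1,-0.4,0,0,0,0,50],[1,-0.4,0,0,0,0,50],[1,-0.4,0,0,0,0,50],[1,-0.4,0,0,0,0,50],[1,-0.4,0,0,0,0,50],[1,-0.4,0,0,0,0,50],[0.8,-0.2,0,0,0,0,50]]]'
python3 -m crank '[[[0.8,0,0,0,0,0,50],[0.6,0,0,0,0,0,50],[0.4,0,0,0,0,0,50],[0.3,0,0,0,0,0,50],[0.1,0,0,0,0,0,50],[0,0,0,0,0,0,50],[0,0,0,0,0,0,50],[0,0,0,0,0,0,50]]]'
cat > st.py <<'E'
from h import *
a=np.array([-.135]);C=np.array([537.5,261.])
s=sense();q=s["ee_rot"];R=Ro.from_quat([q[1],q[2],q[3],q[0]]).as_matrix();yaw=np.arctan2(R[1,1],R[0,1])
y=-.135;ex=np.array([np.cos(y),np.sin(y)]);ey=np.array([-ex[1],ex[0]]);d=s["eef_pos"][:2]-C
print("t %.2f"%s["time_s"],"stand x %.1f y %.1f z %.1f"%(d@ex,d@ey,s["eef_pos"][2]),"yaw %.3f tilt %s"%(yaw,R[:2,2].round(3)),"F along %.2f lat %.2f z %.2f"%(s["force"][:2]@ex,s["force"][:2]@ey,s["force"][2]),"tq",s["wrist_torque"].round(3),"w %.1f g %.0f"%(s["grip_width"]*85.4,s["grip_force"]))
E
python3 - <<'E'
exec(open("st.py").read())
ims=[capture(n) for n in("top","side","wrist")];exec(open("st.py").read())
for n,i in zip("tsw",ims): cv2.imwrite(f"pics/{n}3.png",i)
f=lambda im,x,y,w,h:cv2.resize(im[y:y+h,x:x+w],(400,300),interpolation=cv2.INTER_CUBIC)
cv2.imwrite("pics/c3.png",np.vstack([np.hstack([f(ims[0],95,170,120,90),f(ims[1],140,60,160,120)]),np.hstack([f(ims[2],0,0,512,384),f(ims[2],150,0,256,192)])]))
E
```

```text
time_s: 5.1
eef_pos: [453.2, 18.6, 213.8]
ee_rot: [-0.0, 0.753, 0.658, 0.0]
force: [-0.1, -0.9, -3.8]
grip_width: 0.638
grip_force: 85.3
time_s: 5.9
eef_pos: [405.0, 222.3, 213.8]
ee_rot: [-0.0, 0.752, 0.659, -0.0]
force: [0.3, -0.1, -4.3]
grip_width: 0.638
grip_force: 85.3
time_s: 6.7
eef_pos: [413.4, 275.0, 213.8]
ee_rot: [0.0, 0.754, 0.657, -0.0]
force: [-0.1, 0.3, -4.1]
grip_width: 0.636
grip_force: 85.3
t 6.70 stand x -124.8 y -2.8 z 213.8 yaw -0.137 tilt [-0. -0.] F along -0.13 lat 0.31 z -4.11 tq [0.037 0.051 0.013] w 54.3 g 85
t 6.85 stand x -124.9 y -2.7 z 213.9 yaw -0.136 tilt [ 0. -0.] F along 0.52 lat -0.93 z -4.48 tq [-0.005 -0.005  0.026] w 54.6 g 85
```

View pics/c3.png

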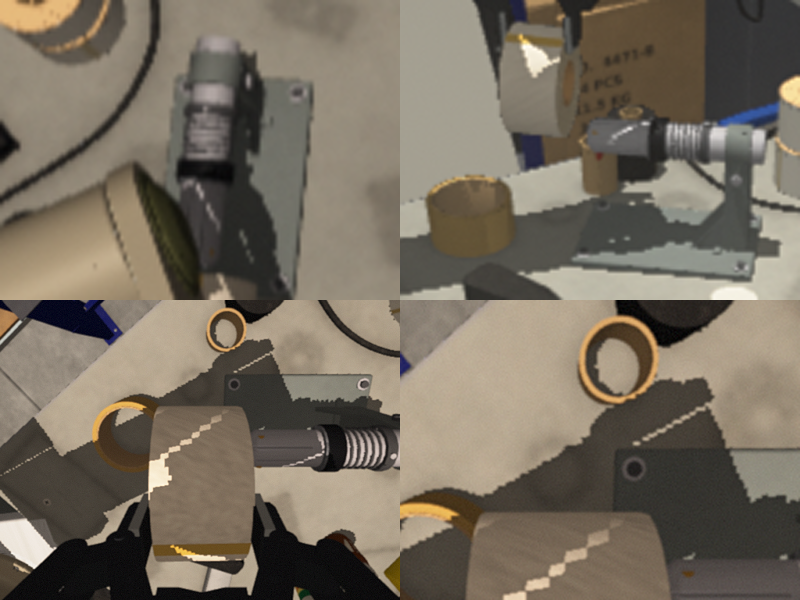

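The roll hangs square in the fingers, at (150–252) x (405–560) in the lower left tile. The spindle runs level there at rows 428–465, parallel to the roll's axis. Next I'll measure the lateral offset and height of each from tangent rays.

```bash
python3 - <<'E'
from h import *
im=cv2.imread("pics/w3.png");g=cv2.cvtColor(im,cv2.COLOR_BGR2GRAY).astype(int)
for c in(345,360,375,470): print(c,list(zip(range(155,222),g[155:222,c])) if c==360 else "",np.argsort(-abs(np.diff(g[150:225,c])))[:6]+150)
for c in(235,255,275): print("roll",c,np.argsort(-abs(np.diff(g[110:380,c])))[:8]+110)
E
```

```text
345  [213 212 214 187 189 165]
360 [(155, np.int64(53)), (156, np.int64(51)), (157, np.int64(56)), (158, np.int64(50)), (159, np.int64(50)), (160, np.int64(51)), (161, np.int64(53)), (162, np.int64(52)), (163, np.int64(50)), (164, np.int64(54)), (165, np.int64(54)), (166, np.int64(65)), (167, np.int64(66)), (168, np.int64(71)), (169, np.int64(72)), (170, np.int64(72)), (171, np.int64(74)), (172, np.int64(75)), (173, np.int64(74)), (174, np.int64(78)), (175, np.int64(78)), (176, np.int64(80)), (177, np.int64(81)), (178, np.int64(76)), (179, np.int64(82)), (180, np.int64(81)), (181, np.int64(84)), (182, np.int64(82)), (183, np.int64(84)), (184, np.int64(87)), (185, np.int64(87)), (186, np.int64(86)), (187, np.int64(79)), (188, np.int64(72)), (189, np.int64(66)), (190, np.int64(78)), (191, np.int64(87)), (192, np.int64(88)), (193, np.int64(82)), (194, np.int64(84)), (195, np.int64(83)), (196, np.int64(81)), (197, np.int64(83)), (198, np.int64(77)), (199, np.int64(82)), (200, np.int64(78)), (201, np.int64(79)), (202, np.int64(77)), (203, np.int64(76)), (204, np.int64(71)), (205, np.int64(65)), (206, np.int64(72)), (207, np.int64(73)), (208, np.int64(72)), (209, np.int64(66)), (210, np.int64(70)), (211, np.int64(69)), (212, np.int64(70)), (213, np.int64(110)), (214, np.int64(163)), (215, np.int64(179)), (216, np.int64(178)), (217, np.int64(177)), (218, np.int64(176)), (219, np.int64(176)), (220, np.int64(178)), (221, np.int64(175))] [213 212 214 189 165 190]
375  [211 213 209 208 212 210]
470  [215 210 208 216 174 209]
roll 235 [368 327 319 369 185 178 318 184]
roll 255 [333 325 373 334 337 326 338 372]
roll 275 [333 369 370 326 343 344 334 327]
```

```bash
python3 - <<'E'
from h import *
from scipy.optimize import fsolve
im=cv2.imread("pics/w3.png");g=cv2.cvtColor(im,cv2.COLOR_BGR2GRAY).astype(int)
print("top edge",[np.argmax(abs(np.diff(g[120:150,c])))+120 for c in(215,235,255,275)],g[320:345,255])
s=sense();y=-.135;ex=np.array([np.cos(y),np.sin(y),0]);ey=np.array([-ex[1],ex[0],0]);C=np.array([537.5,261,0])
def tang(rows,col,r):
    L=[]
    for v,sg in zip(rows,(1,-1)):
        o,d=wray(s,col,v);o=np.array([(o-C)@ey,o[2]]);d=np.array([d@ey,d[2]]);d/=np.linalg.norm(d);n=np.array([-d[1],d[0]]);L.append((o,n,sg))
    f=lambda p:[n@(p-o)-sg*k*r for o,n,sg in L]
    out=[]
    for k in(1,-1): out.append(fsolve(f,[0,125]).round(1))
    return out
print("spindle",tang((166,213.5),360,17.5)); print("roll",tang((134.5,333),255,53.5)); print("hub", )
# tip: roll hides it
E
```

```text
top edge [np.int64(135), np.int64(135), np.int64(135), np.int64(148)] [ 81  74  80  77  77  97 181 236 236 231 228 223 224 202 100  34  31  55
 110 158 168 169 168 168 163]
spindle [array([161.5, 590.4]), array([  1.5, 121.7])]
roll [array([164.4, 528.1]), array([ -1.4, 184. ])]
hub
```

The roll axis is at lateral −1.4. The spindle is about +1.1 to +2.6, so I'll shift it +3 mm. I'll also lower it 58.5 mm, then approach the tip slowly.

```bash
python3 -m crank '[[[0.12,0,0.4,0,0,0,50],[0,0,0.5,0,0,0,50],[0,0,0.5,0,0,0,50],[0,0,0.4,0,0,0,50],[0,0,0.3,0,0,0,50],[0,0,0.2,0,0,0,50],[0,0,0.04,0,0,0,50],[0,0,0,0,0,0,50]]]'
python3 st.py
python3 -m crank '[[[0,0.2,0,0,0,0,50],[0,0.2,0,0,0,0,50],[0,0.15,0,0,0,0,50],[0,0.1,0,0,0,0,50],[0,0.1,0,0,0,0,50],[0,0.05,0,0,0,0,50],[0,0,0,0,0,0,50],[0,0,0,0,0,0,50]]]' >/dev/null
python3 st.py
python3 - <<'E'
from h import *
ims=[capture(n) for n in("side","wrist")]
f=lambda im,x,y,w,h:cv2.resize(im[y:y+h,x:x+w],(400,400),interpolation=cv2.INTER_CUBIC)
cv2.imwrite("pics/w4.png",ims[1]);cv2.imwrite("pics/c4.png",np.hstack([f(ims[0],160,50,120,120),f(ims[1],150,80,270,270)]))
E
```

```text
time_s: 7.65
eef_pos: [413.9, 278.5, 155.4]
ee_rot: [0.0, 0.754, 0.657, 0.0]
force: [0.5, 0.6, -3.9]
grip_width: 0.637
grip_force: 85.4
t 7.65 stand x -124.8 y 0.7 z 155.4 yaw -0.136 tilt [0. 0.] F along 0.43 lat 0.71 z -3.94 tq [ 0.018 -0.007  0.071] w 54.4 g 85
t 8.45 stand x -105.0 y 0.6 z 155.3 yaw -0.136 tilt [-0. -0.] F along 0.11 lat -0.58 z -3.92 tq [-0.028  0.023  0.018] w 54.3 g 85
```

View pics/c4.png

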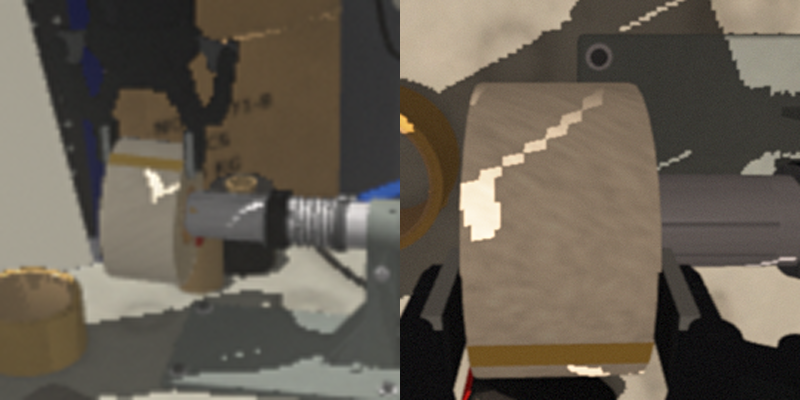

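The roll faces the spindle tip. In the wrist tile the spindle edges are at rows 175 and 265 and the roll at rows 83 and 376, and the tip is visible at its right end. I'll check the alignment once more at this depth.

```bash
python3 - <<'E'
from h import *
from scipy.optimize import fsolve
im=cv2.imread("pics/w4.png");g=cv2.cvtColor(im,cv2.COLOR_BGR2GRAY).astype(int)
for c in(350,370): print(c,np.argmax(abs(np.diff(g[185:210,c])))+185.5,np.argmax(abs(np.diff(g[250:270,c])))+250.5,g[190:205,c],g[250:268,c])
print([np.argmax(abs(np.diff(g[120:150,c])))+120.5 for c in(220,240,255)],g[322:345,255])
s=sense();y=-.135;ex=np.array([np.cos(y),np.sin(y),0]);ey=np.array([-ex[1],ex[0],0]);C=np.array([537.5,261,0])
def tang(rows,col,r):
    L=[]
    for v,sg in zip(rows,(1,-1)):
        o,d=wray(s,col,v);o=np.array([(o-C)@ey,o[2]]);d=np.array([d@ey,d[2]]);d/=np.linalg.norm(d);n=np.array([-d[1],d[0]]);L.append((o,n,sg))
    f=lambda p:[n@(p-o)+sg*r for o,n,sg in L]
    return fsolve(f,[0,125]).round(1)
for rows in((198,259),(198.5,259),(198,258)):print("spindle",tang(rows,360,17.5))
for rows in((136,334),(135.5,334.5)):print("roll",tang(rows,255,53.5))
E
```

```text
350 202.5 262.5 [55 57 57 56 58 57 58 63 66 69 74 75 73 79 77] [ 81  70  69  77  78  77  78  70  74  97 146 173 151  85  29  13  10  12]
370 196.5 259.5 [57 59 58 55 55 57 56 63 69 66 69 74 78 77 79] [ 76  72  72  75  79  80  77  73  75 114 164 179 181 177 179 178 176 175]
[np.float64(135.5), np.float64(135.5), np.float64(135.5)] [ 84  83  84  85  97 111 109 112 106 103 102  95  56  14   7   6  13  15
   9   9   7  11   7]
spindle [  0.9 120.9]
spindle [1.000e-01 1.195e+02]
spindle [ -0.2 117.9]
roll [  0.9 125.2]
roll [  1.3 126. ]
```

```bash
python3 -m crank '[[[0.02,0.08,-0.02,0,0,0,50],[0,0.08,0,0,0,0,50],[0,0.08,0,0,0,0,50],[0,0.08,0,0,0,0,50],[0,0.08,0,0,0,0,50],[0,0.08,0,0,0,0,50],[0,0,0,0,0,0,50],[0,0,0,0,0,0,50]]]' >/dev/null
python3 st.py
python3 -m crank '[[[0,0.05,0,0,0,0,50],[0,0.05,0,0,0,0,50],[0,0.05,0,0,0,0,50],[0,0.05,0,0,0,0,50],[0,0.05,0,0,0,0,50],[0,0.05,0,0,0,0,50],[0,0,0,0,0,0,50],[0,0,0,0,0,0,50]]]' >/dev/null
python3 st.py
```

```text
t 9.35 stand x -93.0 y 1.0 z 155.7 yaw -0.136 tilt [-0. -0.] F along -0.03 lat 0.08 z -3.49 tq [-0.024  0.044  0.012] w 54.7 g 85
t 10.15 stand x -85.5 y 1.0 z 155.8 yaw -0.136 tilt [-0.  0.] F along -0.80 lat -0.69 z -3.59 tq [-0.046  0.041 -0.01 ] w 54.0 g 85
```

```bash
for i in 1 2; do python3 -m crank '[[[0,0.06,0,0,0,0,50],[0,0.06,0,0,0,0,50],[0,0.06,0,0,0,0,50],[0,0.06,0,0,0,0,50],[0,0.06,0,0,0,0,50],[0,0.06,0,0,0,0,50],[0,0,0,0,0,0,50],[0,0,0,0,0,0,50]]]' >/dev/null; python3 st.py; done
```

```text
t 10.95 stand x -76.4 y 1.0 z 155.8 yaw -0.136 tilt [-0. -0.] F along -0.24 lat 0.57 z -3.94 tq [ 0.038 -0.033 -0.   ] w 54.3 g 85
t 11.75 stand x -67.4 y 1.0 z 155.7 yaw -0.136 tilt [-0. -0.] F along -0.09 lat -0.38 z -5.59 tq [ 0.016 -0.09  -0.016] w 54.2 g 85
```

```bash
for i in 1 2; do python3 -m crank '[[[0,0.06,0,0,0,0,50],[0,0.06,0,0,0,0,50],[0,0.06,0,0,0,0,50],[0,0.06,0,0,0,0,50],[0,0.06,0,0,0,0,50],[0,0.06,0,0,0,0,50],[0,0,0,0,0,0,50],[0,0,0,0,0,0,50]]]' >/dev/null; python3 st.py; done
```

```text
t 12.55 stand x -58.4 y 1.0 z 155.7 yaw -0.136 tilt [-0. -0.] F along -0.10 lat -0.08 z -3.82 tq [ 0.042 -0.036  0.004] w 54.4 g 85
t 13.35 stand x -49.4 y 1.0 z 155.8 yaw -0.136 tilt [0. 0.] F along 0.57 lat -0.10 z -4.84 tq [ 0.013 -0.099  0.001] w 54.1 g 85
```

```bash
for i in 1 2 3; do python3 -m crank '[[[0,0.06,0,0,0,0,50],[0,0.06,0,0,0,0,50],[0,0.06,0,0,0,0,50],[0,0.06,0,0,0,0,50],[0,0,0,0,0,0,50],[0,0,0,0,0,0,50],[0,0,0,0,0,0,50],[0,0,0,0,0,0,50]]]' >/dev/null; python3 st.py; done
```

```text
t 14.15 stand x -43.5 y 1.0 z 155.8 yaw -0.136 tilt [-0. -0.] F along -1.55 lat -0.02 z -3.87 tq [ 0.052  0.348 -0.01 ] w 54.3 g 86
t 14.95 stand x -37.5 y 1.0 z 155.8 yaw -0.136 tilt [-0.  0.] F along -2.57 lat 0.71 z -3.26 tq [0.09  0.41  0.031] w 54.9 g 86
t 15.75 stand x -31.5 y 1.0 z 155.8 yaw -0.136 tilt [-0. -0.] F along -3.14 lat -0.19 z -2.87 tq [0.066 0.501 0.028] w 54.3 g 86
```

The hub was met near −44, so the locked place is about −37. I'll press on in small steps and watch for the keeper's red in the side view.

```bash
cat > red.py <<'E'
exec(open("st.py").read())
import sys
for n,b in(("side",(190,90,110,70)),):
    im=capture(n);cv2.imwrite(f"pics/{n}_{s['time_s']:.2f}.png",im);x,y,w,h=b;c=im[y:y+h,x:x+w].astype(int)
    m=(c[...,2]>1.8*c[...,1]+10)&(c[...,2]>1.8*c[...,0]+10);p=np.argwhere(m);print(n,"red",len(p),(p.mean(0)[::-1]+[x,y]).round(1) if len(p) else "")
E
python3 red.py
python3 -m crank '[[[0,0.07,0,0,0,0,50],[0,0.07,0,0,0,0,50],[0,0.07,0,0,0,0,50],[0,0.07,0,0,0,0,50],[0,0.06,0,0,0,0,50],[0,0.06,0,0,0,0,50],[0,0,0,0,0,0,50],[0,0,0,0,0,0,50]]]' >/dev/null; python3 red.py
for i in 1 2; do python3 -m crank '[[[0,0.03,0,0,0,0,50],[0,0.03,0,0,0,0,50],[0,0.02,0,0,0,0,50],[0,0,0,0,0,0,50],[0,0,0,0,0,0,50],[0,0,0,0,0,0,50],[0,0,0,0,0,0,50],[0,0,0,0,0,0,50]]]' >/dev/null; python3 red.py; done
```

```text
t 15.75 stand x -31.5 y 1.0 z 155.8 yaw -0.136 tilt [-0. -0.] F along -3.14 lat -0.19 z -2.87 tq [0.066 0.501 0.028] w 54.3 g 86
side red 0 
t 16.60 stand x -21.5 y 1.0 z 155.8 yaw -0.136 tilt [-0.  0.] F along -4.11 lat 0.34 z -2.56 tq [0.184 0.722 0.11 ] w 54.4 g 86
side red 0 
t 17.45 stand x -19.5 y 1.0 z 155.8 yaw -0.136 tilt [-0.  0.] F along -4.38 lat -0.11 z -2.62 tq [0.159 0.784 0.031] w 54.1 g 86
side red 0 
t 18.30 stand x -17.5 y 1.0 z 155.8 yaw -0.136 tilt [-0. -0.] F along -5.36 lat 1.10 z -2.46 tq [0.146 0.796 0.082] w 54.7 g 86
side red 2 [219.5 122. ]
```

```bash

for i in 1 2; do python3 -m crank '[[[0,0.03,0,0,0,0,50],[0,0.02,0,0,0,0,50],[0,0.01,0,0,0,0,50],[0,0,0,0,0,0,50],[0,0,0,0,0,0,50],[0,0,0,0,0,0,50],[0,0,0,0,0,0,50],[0,0,0,0,0,0,50]]]' >/dev/null; python3 red.py; done
python3 - <<'E'
from h import *;import glob
f=lambda p:cv2.resize(cv2.imread(p)[80:150,190:283],(400,300),interpolation=cv2.INTER_CUBIC)
L=sorted(glob.glob("pics/side_*"));cv2.imwrite("pics/c5.png",np.hstack([f(L[-4]),f(L[-1])]))
E
```

```text
t 19.15 stand x -16.0 y 1.0 z 155.8 yaw -0.136 tilt [-0. -0.] F along -4.58 lat -0.39 z -2.43 tq [0.186 0.882 0.069] w 54.4 g 86
side red 2 [219.5 122. ]
t 20.00 stand x -14.5 y 1.0 z 155.8 yaw -0.136 tilt [-0.  0.] F along -3.97 lat 0.65 z -3.54 tq [0.222 0.853 0.038] w 54.0 g 86
side red 2 [219.5 122. ]
```

View pics/c5.png

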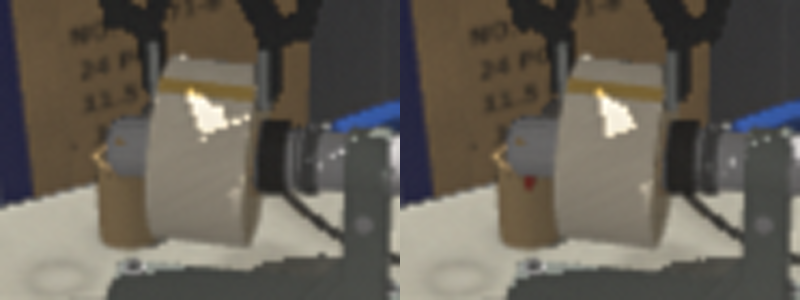

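The keeper has dropped: its red tail shows at (530,182) in the right tile, in front of the roll. Now I'll ease back towards the keeper.

```bash
python3 -m crank '[[[0,-0.1,0,0,0,0,50],[0,-0.12,0,0,0,0,50],[0,-0.12,0,0,0,0,50],[0,-0.12,0,0,0,0,50],[0,-0.1,0,0,0,0,50],[0,-0.08,0,0,0,0,50],[0,0,0,0,0,0,50],[0,0,0,0,0,0,50]]]' >/dev/null; python3 red.py
for i in 1 2; do python3 -m crank '[[[0,-0.02,0,0,0,0,50],[0,-0.02,0,0,0,0,50],[0,-0.02,0,0,0,0,50],[0,0,0,0,0,0,50],[0,0,0,0,0,0,50],[0,0,0,0,0,0,50],[0,0,0,0,0,0,50],[0,0,0,0,0,0,50]]]' >/dev/null; python3 st.py; done
```

```text
t 20.85 stand x -30.4 y 0.9 z 155.8 yaw -0.136 tilt [0. 0.] F along -2.60 lat 1.21 z -2.45 tq [0.171 0.648 0.029] w 54.3 g 86
side red 0 
t 21.70 stand x -31.9 y 1.0 z 155.8 yaw -0.136 tilt [0. 0.] F along -3.90 lat -0.28 z -3.84 tq [0.195 0.614 0.057] w 54.2 g 86
t 22.50 stand x -33.4 y 1.0 z 155.8 yaw -0.136 tilt [0. 0.] F along -3.14 lat 0.78 z -2.65 tq [0.113 0.575 0.077] w 54.6 g 86
```

```bash

for i in 1 2 3; do python3 -m crank '[[[0,-0.02,0,0,0,0,50],[0,-0.02,0,0,0,0,50],[0,0,0,0,0,0,50],[0,0,0,0,0,0,50],[0,0,0,0,0,0,50],[0,0,0,0,0,0,50],[0,0,0,0,0,0,50],[0,0,0,0,0,0,50]]]' >/dev/null; python3 st.py; done
```

```text
t 23.30 stand x -34.4 y 1.0 z 155.8 yaw -0.136 tilt [0. 0.] F along -3.49 lat -0.70 z -3.44 tq [ 0.126  0.433 -0.033] w 54.4 g 86
t 24.10 stand x -35.4 y 1.0 z 155.8 yaw -0.136 tilt [ 0. -0.] F along -2.60 lat 0.89 z -3.80 tq [0.153 0.494 0.071] w 54.5 g 86
t 24.90 stand x -36.5 y 1.0 z 155.8 yaw -0.136 tilt [0. 0.] F along -2.99 lat -0.24 z -2.37 tq [0.096 0.461 0.046] w 54.5 g 86
```

```bash

for i in 1 2 3; do python3 -m crank '[[[0,-0.02,0,0,0,0,50],[0,0,0,0,0,0,50],[0,0,0,0,0,0,50],[0,-0.01,0,0,0,0,50],[0,0,0,0,0,0,50],[0,0,0,0,0,0,50],[0,0,0,0,0,0,50],[0,0,0,0,0,0,50]]]' >/dev/null; python3 st.py; done
```

```text
t 25.70 stand x -37.2 y 1.0 z 155.8 yaw -0.136 tilt [0. 0.] F along -3.21 lat 0.05 z -2.70 tq [0.109 0.49  0.025] w 54.6 g 86
t 26.50 stand x -38.0 y 1.0 z 155.8 yaw -0.136 tilt [-0. -0.] F along -3.25 lat 0.53 z -2.81 tq [0.137 0.482 0.042] w 54.2 g 86
t 27.30 stand x -38.7 y 1.0 z 155.8 yaw -0.136 tilt [-0.  0.] F along -3.35 lat 0.39 z -2.23 tq [0.012 0.484 0.03 ] w 54.4 g 86
```

```bash

for i in 1 2 3; do python3 -m crank '[[[0,-0.01,0,0,0,0,50],[0,-0.01,0,0,0,0,50],[0,0,0,0,0,0,50],[0,0,0,0,0,0,50],[0,0,0,0,0,0,50],[0,0,0,0,0,0,50],[0,0,0,0,0,0,50],[0,0,0,0,0,0,50]]]' >/dev/null; python3 st.py; done
```

```text
t 28.10 stand x -39.2 y 1.0 z 155.8 yaw -0.136 tilt [0. 0.] F along -3.23 lat -0.24 z -3.29 tq [0.091 0.435 0.011] w 54.5 g 86
t 28.90 stand x -39.6 y 1.0 z 155.8 yaw -0.136 tilt [ 0. -0.] F along -0.63 lat 0.12 z -4.44 tq [0.057 0.013 0.041] w 54.3 g 85
t 29.70 stand x -39.9 y 1.0 z 155.9 yaw -0.136 tilt [0.001 0.   ] F along 4.22 lat 0.01 z -6.01 tq [-0.065 -1.161  0.004] w 53.8 g 85
```

Contact: about 5 N per 0.5 mm. I'll build up to about 10 N net and hold.

```bash
python3 -m crank '[[[0,-0.01,0,0,0,0,50],[0,0,0,0,0,0,50],[0,0,0,0,0,0,50],[0,0,0,0,0,0,50],[0,0,0,0,0,0,50],[0,0,0,0,0,0,50],[0,0,0,0,0,0,50],[0,0,0,0,0,0,50]]]' >/dev/null; python3 st.py; python3 -m crank '[[[0,-0.01,0,0,0,0,50],[0,0,0,0,0,0,50],[0,0,0,0,0,0,50],[0,0,0,0,0,0,50],[0,0,0,0,0,0,50],[0,0,0,0,0,0,50],[0,0,0,0,0,0,50],[0,0,0,0,0,0,50]]]' >/dev/null; python3 st.py
```

```text
t 30.50 stand x -40.0 y 1.0 z 155.9 yaw -0.136 tilt [0.001 0.   ] F along 5.46 lat 0.25 z -8.02 tq [-0.112 -1.449  0.025] w 54.4 g 85
t 31.30 stand x -40.0 y 1.0 z 155.9 yaw -0.136 tilt [0.002 0.   ] F along 6.91 lat 0.72 z -6.67 tq [-0.114 -1.612 -0.04 ] w 54.3 g 85
```

```bash
python3 -m crank '[[[0,-0.01,0,0,0,0,50],[0,0,0,0,0,0,50],[0,0,0,0,0,0,50],[0,0,0,0,0,0,50],[0,-0.01,0,0,0,0,50],[0,0,0,0,0,0,50],[0,0,0,0,0,0,50],[0,0,0,0,0,0,50]]]' >/dev/null; python3 st.py; python3 -m crank '[[[0,0,0,0,0,0,50],[0,0,0,0,0,0,50],[0,0,0,0,0,0,50],[0,0,0,0,0,0,50],[0,0,0,0,0,0,50],[0,0,0,0,0,0,50],[0,0,0,0,0,0,50],[0,0,0,0,0,0,50]]]' >/dev/null; python3 st.py
```

```text
t 32.10 stand x -40.1 y 1.0 z 156.0 yaw -0.136 tilt [0.003 0.   ] F along 8.08 lat -0.45 z -8.44 tq [-0.135 -1.955  0.036] w 54.4 g 85
t 32.90 stand x -40.2 y 1.0 z 156.0 yaw -0.136 tilt [0.003 0.   ] F along 7.20 lat -0.18 z -8.13 tq [-0.171 -1.971 -0.051] w 54.1 g 85
```

```bash
python3 -m crank '[[[0,-0.01,0,0,0,0,50],[0,0,0,0,0,0,50],[0,-0.01,0,0,0,0,50],[0,0,0,0,0,0,50],[0,0,0,0,0,0,50],[0,0,0,0,0,0,50],[0,0,0,0,0,0,50],[0,0,0,0,0,0,50]]]' >/dev/null; python3 st.py; python3 -m crank '[[[0,-0.01,0,0,0,0,50],[0,0,0,0,0,0,50],[0,0,0,0,0,0,50],[0,0,0,0,0,0,50],[0,0,0,0,0,0,50],[0,0,0,0,0,0,50],[0,0,0,0,0,0,50],[0,0,0,0,0,0,50]]]' >/dev/null; python3 st.py
```

```text
t 33.70 stand x -40.3 y 0.9 z 156.0 yaw -0.136 tilt [0.004 0.   ] F along 9.99 lat -0.49 z -8.89 tq [-0.185 -2.386 -0.012] w 54.8 g 85
t 34.50 stand x -40.4 y 1.0 z 156.1 yaw -0.136 tilt [0.004 0.   ] F along 9.97 lat 1.13 z -9.85 tq [-1.550e-01 -2.559e+00  1.000e-03] w 54.8 g 85
```

```bash
for i in 1 2; do python3 -m crank '[[[0,0,0,0,0,0,50],[0,0,0,0,0,0,50],[0,0,0,0,0,0,50],[0,0,0,0,0,0,50],[0,0,0,0,0,0,50],[0,0,0,0,0,0,50],[0,0,0,0,0,0,50],[0,0,0,0,0,0,50]]]' >/dev/null; python3 st.py; done
python3 -m crank '[[[0,0.02,0,0,0,0,50],[0,0.02,0,0,0,0,50],[0,0.02,0,0,0,0,50],[0,0.01,0.01,0,0,0,50],[0,0,0.02,0,0,0,50],[0,0,0.02,0,0,0,50],[0,0,0,0,0,0,50],[0,0,0,0,0,0,50]]]' >/dev/null; python3 st.py
```

```text
t 35.30 stand x -40.3 y 0.9 z 156.1 yaw -0.136 tilt [0.004 0.   ] F along 10.05 lat 0.03 z -9.36 tq [-0.25  -2.562  0.008] w 54.5 g 85
t 36.10 stand x -40.3 y 0.9 z 156.1 yaw -0.136 tilt [0.004 0.   ] F along 10.43 lat 1.49 z -9.35 tq [-0.22  -2.544  0.015] w 53.9 g 85
t 36.90 stand x -40.0 y 1.1 z 154.9 yaw -0.136 tilt [0.001 0.   ] F along 5.51 lat -0.06 z -0.58 tq [-0.173 -1.179  0.032] w 54.3 g 86
```

```bash
python3 -m crank '[[[0,0.02,0,0,0,0,50],[0,0.01,0,0,0,0,50],[0,0,0,0,0,0,50],[0,0,0,0,0,0,50],[0,0,0,0,0,0,50],[0,0,0,0,0,0,50],[0,0,0,0,0,0,50],[0,0,0,0,0,0,50]]]' >/dev/null; python3 st.py
python3 -m crank '[[[0,0,0,0,0,0,58],[0,0,0,0,0,0,60],[0,0,0,0,0,0,65],[0,0,0,0,0,0,70],[0,0,0,0,0,0,75],[0,0,0,0,0,0,80],[0,0,0,0,0,0,80],[0,0,0,0,0,0,80]]]' 20 >/dev/null; python3 st.py
```

```text
t 37.70 stand x -39.7 y 1.0 z 154.4 yaw -0.136 tilt [-0.001 -0.   ] F along 1.03 lat 0.21 z -2.07 tq [ 0.131 -0.362  0.049] w 54.2 g 86
t 38.50 stand x -39.4 y 1.0 z 154.6 yaw -0.136 tilt [0. 0.] F along -0.22 lat -0.22 z -0.20 tq [ 0.042 -0.03   0.009] w 79.9 g 0
```

Released with no residual force. Next I'll lift straight up and look.

```bash
python3 -m crank '[[[0,0,-0.2,0,0,0,80],[0,0,-0.4,0,0,0,80],[0,0,-0.6,0,0,0,80],[0,0,-0.8,0,0,0,80],[0,0,-0.8,0,0,0,80],[0,0,-0.6,0,0,0,80],[0,0,-0.3,0,0,0,80],[0,0,0,0,0,0,80]]]' >/dev/null; python3 red.py
python3 - <<'E'
from h import *
ims=[capture(n) for n in("side","wrist")]
f=lambda im,x,y,w,h:cv2.resize(im[y:y+h,x:x+w],(400,400),interpolation=cv2.INTER_CUBIC)
cv2.imwrite("pics/c6.png",np.hstack([f(ims[0],180,60,110,110),f(ims[1],100,0,384,384)]))
E
```

```text
t 39.30 stand x -39.2 y 1.1 z 248.3 yaw -0.136 tilt [0.002 0.001] F along -0.11 lat -0.04 z -0.79 tq [ 0.064  0.023 -0.016] w 79.8 g 0
side red 0
```

View pics/c6.png

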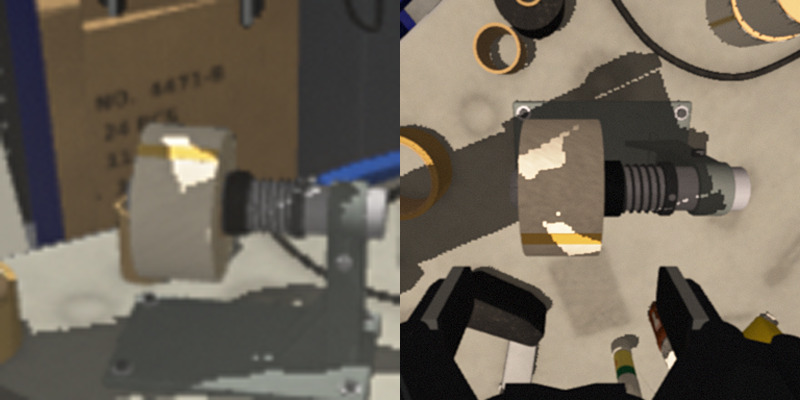

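The roll hangs square at (180,200) in the left tile, with the hub against it, and the gripper is clear of everything.

```bash
python3 -c "
from rig import *
print(finish_job())"
```

```text
the job is handed in; nothing more can be done
None
```

The job is handed in: the roll is on the spindle behind the dropped keeper, the lock was proved with a steady net pull of about 10 N held for over 2 s, then released and left hanging; `finish_job()` returned no verdict, and the roll hid the keeper in the last pictures.

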